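# Roll the rolling pin into its rest

### The job

Slide the steel ring cutter to one end of the marble slab, out of the rolling pin's way, then push the pin with your fingers so that it rolls gently off the slab's far edge and settles down in the notches of its wooden rest, lying straight, with both its ends sticking out past the rest. Nothing is to be squeezed or picked up: the cutter stays flat on the slab, the pin must not bump it, and everything else stays where it is.

Things in the scene. Friction and masses are not known exactly. Their poses are not given: they have to be found in the camera images.
- pin: rolling pin: plain straight beech cylinder, 46 mm in diameter, 300 mm long, about 0.25 to 0.5 kg, lying on the slab; a push on its side rolls it, and it stops within a few centimetres when let go. Origin at its middle, on its axis (53 mm above the bench while on the slab). Its y axis runs along the pin; x and z turn with it as it rolls
- cutter: ring cutter: plain open steel ring, 65 mm outer and 60 mm inner diameter, 35 mm high, about 60 g, standing on the slab between the pin and the rest, open at top and bottom. Origin at the centre of its underside, z up
- slab: fixed marble slab, 310 (x) by 600 (y) mm, 30 mm thick, flat on the bench. Origin at the centre of its underside, z up; its +x points to its far long edge, where the rest stands; its two ends are at y = +300 and -300 mm
- rest: fixed beech rest: two V-blocks (22 mm thick, centred at y = +70 and -70 mm) on a strip, on the bench along the slab's far edge, which is at x = -26 mm. Origin on the bench under the V's middle; x away from the slab, y along the V. V bottom at x = 0, 4 mm above the bench, sides at 45 degrees: near one up to x = -24, 28 mm high (2 mm below the slab's top), far one to x = 40, 44 mm high
- rest_seat (a point): where the middle of the pin's axis comes to lie when it is seated and centred in the rest: above the V's bottom, 36.5 mm above the bench, 16.5 mm lower than on the slab; axes as the rest's
- dredger: aluminium flour shaker, 66 mm across, 90 mm tall, stands on the slab's near left corner; origin centre of its foot; not part of the job
- scraper: bench scraper (steel blade, dark wooden grip), 125 x 100 x 18 mm, lies on the slab's near right corner; origin under its middle; not part of the job
- bowl: small white bowl, 66 mm across, 36 mm high, stands on the bench to the right of the rest; origin centre of its foot; not part of the job
- jar_large: biscuit tub with brown lid, 96 mm across, 125 mm tall, on the bench left of the slab; origin centre of its foot; not part of the job
- jar_small: biscuit tub with brown lid, 80 mm across, 85 mm tall, on the bench left of the slab; origin centre of its foot; not part of the job
- jar_low: biscuit tub with brown lid, 104 mm across, 70 mm tall, on the bench right of the slab; origin centre of its foot; not part of the job
- brush: pastry brush, 190 mm long, lies on the bench right of the slab; origin under its middle; not part of the job

How it is judged (in metres and radians):
On the way:
1. the ring cutter stands flat on the slab, at one end (its centre over 180 mm from the slab's middle line), the pin still on the slab ((y of cutter in the frame of slab above 0.18 m or y of cutter in the frame of slab below -0.18 m) and z of cutter in the frame of slab between 0.024 and 0.036 m and angle between cutter's own z axis and vertical below 0.1 rad and z of pin in the frame of slab above 0.048 m), for 0.2 s.
At the end, for the whole second after the job is handed in: Pin at rest in both V-notches: axis within 6 mm of the V's middle, 36.5 mm (-5.5, +5.5) above the bench, within 0.06 rad of the V, its middle within 65 mm of the rest's. Cutter flat on the slab, its centre over 180 mm from the slab's middle line towards one end (x of pin in the frame of rest between -0.006 and 0.006 m and y of pin in the frame of rest between -0.065 and 0.065 m and z of pin in the frame of rest between 0.031 and 0.042 m and angle between the y axis of pin and the y axis of rest, either way round below 0.06 rad and (y of cutter in the frame of slab above 0.18 m or y of cutter in the frame of slab below -0.18 m) and z of cutter in the frame of slab between 0.024 and 0.036 m and angle between cutter's own z axis and vertical below 0.1 rad and linear speed of each of pin, cutter below 0.02 m/s); the robot touches nothing.
It fails at once if the pin or the cutter is lifted (12 mm above its height on the slab), or the cutter tipped over (z of pin in the frame of slab above 0.065 m or z of cutter in the frame of slab above 0.042 m or angle between cutter's own z axis and vertical above 0.4 rad).
It fails at once if the pin and the cutter bump (over 0.3 N) (contact force between pin and cutter above 0.3 N).
It fails at once if the pin or the cutter is squeezed or pressed with over 30 N by the fingers (contact force between any of pin, cutter and the fingers above 30 N).
It fails at once if the pin is flung (over 0.8 m/s) rather than rolled gently (linear speed of pin above 0.8 m/s).
It fails at once if something that is not part of the job is moved by over 20 mm (distance of any of dredger, scraper, bowl, jar_large, jar_small, jar_low, brush from where it was at the start of the episode above 0.02 m).
It also fails if it takes over 64 s, if anything falls off the work surface, if the arm or the gripper's body presses on something with over 40 N, if the wrist force passes 120 N, or if a joint passes its speed limit or range.

### The arm

A 7-joint arm with a two-finger parallel gripper is mounted at the origin on the work surface. World frame = base frame: x ahead of the robot, y to its left, z up, the work surface at z = 0. Lengths are in mm, angles in rad, forces in N, time in s.
With the tool pointing down it reaches from about 400 to 875 mm from the base axis. Payload 19.3 kg.
Tool frame: the origin (TCP) lies midway between the tips of the shut fingers; the grasp point (between the pads) lies 19 mm behind it; z points along the fingers, y is the direction in which the jaws open and shut (so a half turn about z gives the same grasp; the last joint's range is limited). The gripper opens to 85 mm and grips with 20 to 120 N. Pads are 22 mm wide; open, the fingers measure 114 mm over their backs; the gripper's body (76 mm by 85 mm) begins 54 mm behind the grasp point. The pads swing forward as they close: fully open they stand 13 mm farther back than shut.
Start: joints at [-1.39, 0.521, -0.036, 1.599, 0.021, 1.021, -0.113], TCP at [155.131, 605.433, 231.291] pointing down, gripper open.
Joint ranges: [-2.91, 2.91], [-0.3, 2.13], [-1.5, 1.42], [0.17, 2.43], [-1.26, 4.41], [0.16, 1.93], [-2.52, 2.52]. Speed limits (rad/s): [1.89, 1.89, 2.39, 2.39, 3.01, 3.01, 3.01].

### API

Orientations are given as a unit quaternion [w, x, y, z].
In Python, from workcell import robot gives the robot as it stands.
- The arm moves only by the shell command python3 -m inch 'ROWS' [OPENING] [FORCE]. ROWS is text: rows parted by semicolons, each of 4 numbers parted by spaces: the shift along the world's x, y, z in mm, then the turn about the world's z in degrees. In form: tx ty tz spin; .... A call has exactly 5 rows; each row is the pose to reach, as a shift and turn from the pose commanded when the call began; what a row does not reach only later rows make up. A row lasts 1/12 s, in which the tool goes at most 41.7 mm and 7.16 degrees, less where a joint would pass 70% of its speed; a pose out of reach is approached as far as the arm can. A call with a gripper value outside its range is refused whole. OPENING is the gripper's target within -1 to 1 (fully open at 1, half-way at 0, shut at -1), set as the call begins (- or left out, the last holds). The fingers move at their own pace and stop on an object; FORCE is the grip in N (left out, the last holds). Time passes only in rows, so rows that repeat a pose let the fingers close, or fill a call up. It gives the time, the measured TCP pose, the force and the opening at its end, in the units of the state.
- robot.observe(): the state, without advancing time (a new reading comes with each control period).
- robot.capture(name): name is "scene" or "side" or "wrist"; returns a dict with "color" (400x640x3 uint8, red, green, blue), "vfov" (degrees; the focal length in pixels is half the picture's height over the tangent of half this angle, whatever the lens; pixels are square), "cx", "cy" (the principal point, pixels), "cam_to_world" (4x4, takes a point from camera to world coordinates). Camera axes: x right, y up, looking along -z (the intrinsics and any distortion apply to the point x, -y, -z); pixel columns grow to the right and rows downward; lengths in mm; the calibration is good to about 2 mm. A picture is of the moment at which its call begins. There is no depth.
- robot.finish_job(): hands the job in, once; it reports no verdict.
The state is a dict: "time": time; "joints": joint angles; "qd": joint speeds; "joint_torque": joint torques, N m; "position": TCP position; "ee_rot": TCP orientation; "ft_force": force on the tool from outside, world axes, zero at the start; "moment": the same for the moment, N m; "width": opening from 0.0 (shut) to 1.0 (fully open).
Only numpy, scipy, OpenCV 4.12 (cv2) and the standard library are available. Lean on these libraries where they do the work, as an engineer would, in place of code of your own. Each camera call takes 0.05 s, during which the arm holds its last target.

## Working session

There is one attempt and no reset: what is moved stays moved. The work goes in short steps, Python scripts to look and compute and a shell command to move; the robot and the scene stay as the last step left them, time stands still between calls to the robot, and variables do not carry over. Pictures are saved under pics/ and viewed, and the job is handed in when it is done.

```bash
mkdir -p pics; ls; python3 - <<'E'
from workcell import robot
import cv2
s=robot.observe();print({k:s[k] for k in('time','position','ee_rot','width','ft_force')})
for n in("scene","side","wrist"):
    c=robot.capture(n);cv2.imwrite(f"pics/{n}0.png",c["color"][:,:,::-1])
    print(n,c["vfov"],c["cx"],c["cy"],c["cam_to_world"],[k for k in c])
E
```

```text
pics
{'time': 0.0, 'position': array([155.05119763, 605.13481487, 230.7548466 ]), 'ee_rot': array([-3.95175404e-05,  1.25074563e-01,  9.92147199e-01, -5.37343288e-04]), 'width': 1.0025079399396049, 'ft_force': array([-0.61490501,  0.11717744, -0.03433134])}
scene 44.826455180673626 319.38440832239394 195.24251093482314 [[ 8.84449824e-02 -7.47610952e-01  6.58221353e-01  1.67421927e+03]
 [ 9.96072762e-01  6.36841234e-02 -6.15092318e-02 -1.15098137e+02]
 [ 4.06672544e-03  6.61076544e-01  7.50307447e-01  1.29444775e+03]
 [ 0.00000000e+00  0.00000000e+00  0.00000000e+00  1.00000000e+00]] ['color', 'vfov', 'cx', 'cy', 'cam_to_world']
side 47.9197890859007 325.20538725244677 196.30003997040154 [[ 7.53595444e-01  5.00736034e-01 -4.25860695e-01 -1.11397101e+02]
 [-6.57133775e-01  5.57714297e-01 -5.07079841e-01 -8.30814978e+02]
 [-1.64045504e-02  6.61980503e-01  7.49341513e-01  1.29568793e+03]
 [ 0.00000000e+00  0.00000000e+00  0.00000000e+00  1.00000000e+00]] ['color', 'vfov', 'cx', 'cy', 'cam_to_world']
wrist 59.99940842181097 317.6793945637612 195.38368316149533 [[ 2.48017252e-01 -9.18403238e-01 -3.08257905e-01  7.64141164e+01]
 [ 9.68755326e-01  2.34880087e-01  7.96521405e-02  6.26251002e+02]
 [-7.49140338e-04 -3.18381592e-01  9.47962341e-01  3.73934975e+02]
 [ 0.00000000e+00  0.00000000e+00  0.00000000e+00  1.00000000e+00]] ['color', 'vfov', 'cx', 'cy', 'cam_to_world']
```

View pics/scene0.png

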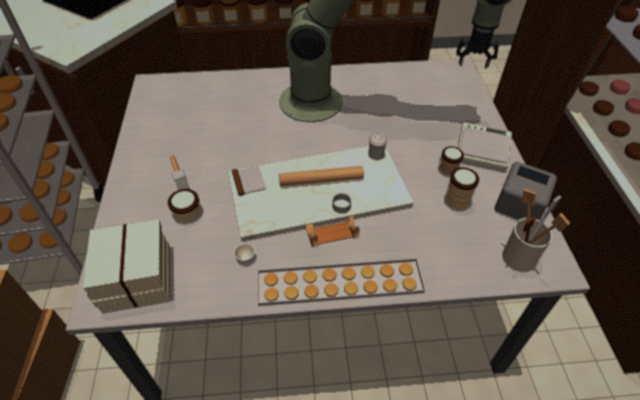

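View pics/side0.png

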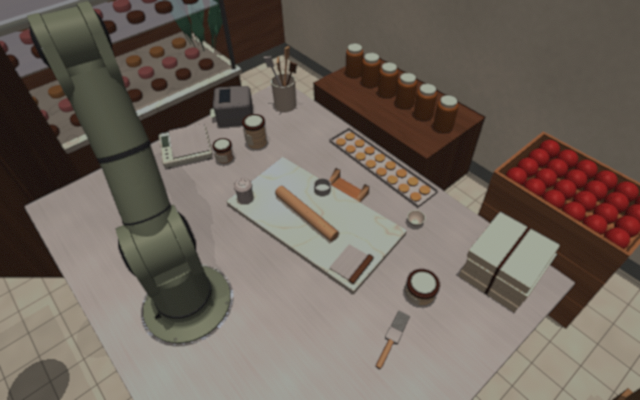

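View pics/wrist0.png

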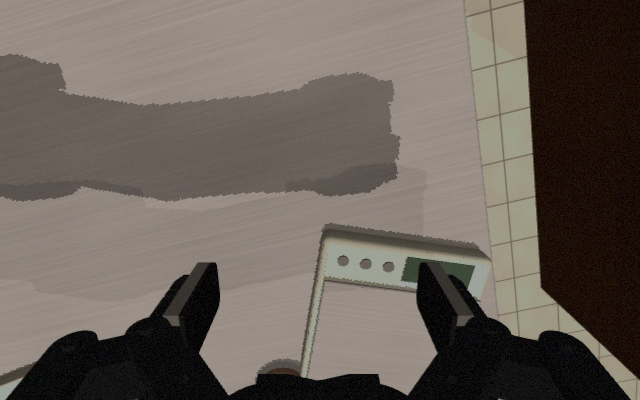

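The scene view shows the slab with corners near (230,170), (385,147), (410,200) and (242,235). On or beside it are the pin from (280,178) to (362,174), the cutter near (342,202) and the rest near (333,232). The side view agrees. I'll enlarge both to measure.

```bash
cat > h.py <<'E'
import numpy as np,cv2
from workcell import robot
def ray(c,u,v):
    f=200/np.tan(np.radians(c["vfov"])/2);T=c["cam_to_world"]
    d=T[:3,:3]@np.array([(u-c["cx"])/f,-(v-c["cy"])/f,-1]);return T[:3,3],d
def onz(c,u,v,z):
    o,d=ray(c,u,v);return o+d*(z-o[2])/d[2]
def proj(c,p):
    f=200/np.tan(np.radians(c["vfov"])/2);T=c["cam_to_world"]
    q=T[:3,:3].T@(np.array(p)-T[:3,3]);return c["cx"]+f*q[0]/-q[2],c["cy"]-f*q[1]/-q[2]
def two(c1,a,c2,b):
    o1,d1=ray(c1,*a);o2,d2=ray(c2,*b)
    s=np.linalg.lstsq(np.c_[d1,-d2],o2-o1,rcond=None)[0]
    p,q=o1+s[0]*d1,o2+s[1]*d2;return (p+q)/2,np.linalg.norm(p-q)
def crop(c,x0,y0,w,h,k,name):
    cv2.imwrite(name,cv2.resize(c["color"][y0:y0+h,x0:x0+w,::-1],None,fx=k,fy=k,interpolation=cv2.INTER_CUBIC))
E
python3 - <<'E'
from h import *
a=robot.capture("scene");crop(a,220,130,200,130,4,"pics/s1.png")
b=robot.capture("side");crop(b,220,150,200,145,4,"pics/d1.png")
E
```

```text
(no output)
```

View pics/s1.png

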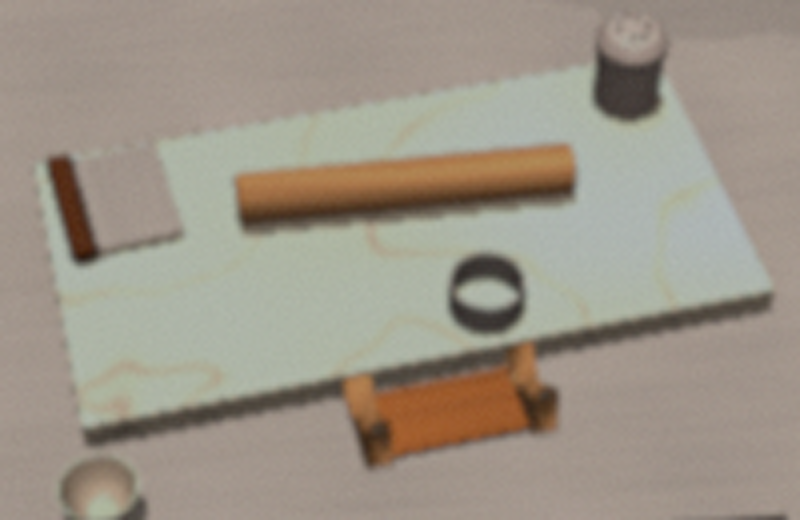

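View pics/d1.png

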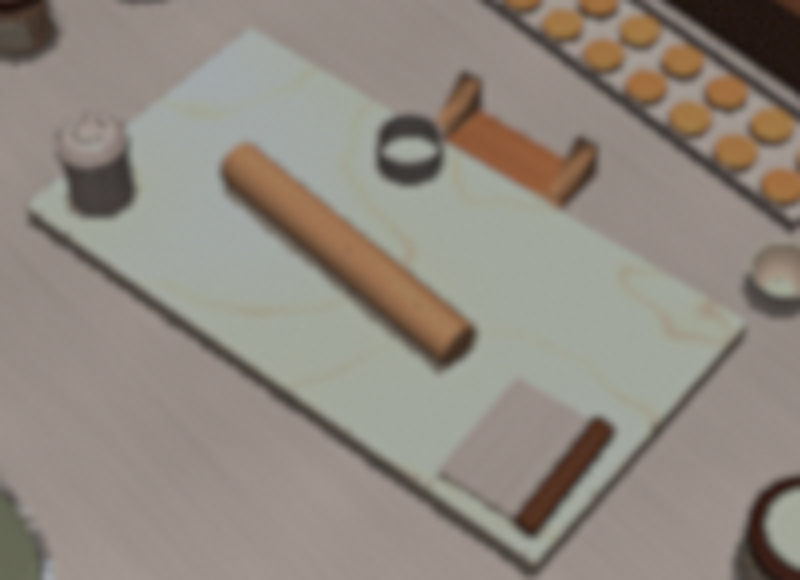

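```bash
cat >> h.py <<'E'
def comps(c,pred,x0,y0,x1,y1,amin):
    hsv=cv2.cvtColor(c["color"],cv2.COLOR_RGB2HSV).astype(int);m=pred(hsv).astype(np.uint8)
    k=np.zeros_like(m);k[y0:y1,x0:x1]=1;m*=k
    n,l,st,ce=cv2.connectedComponentsWithStats(m)
    return [(st[i],ce[i],np.argwhere(l==i)[:,::-1]) for i in range(1,n) if st[i][4]>=amin]
orange=lambda h:(h[...,0]<18)&(h[...,1]>100)&(h[...,2]>90)
E
python3 - <<'E'
from h import *
np.set_printoptions(precision=1,suppress=True)
a=robot.capture("scene");b=robot.capture("side")
S=lambda x,y:(220+x/4-.4,130+y/4-.4); D=lambda x,y:(220+x/4-.4,150+y/4-.4)
A=dict(NR=S(40,160),FR=S(86,432),FL=S(773,292)); B=dict(NL=D(32,207),FL=D(250,30),FR=D(745,326),NR=D(533,570))
for k in ("NR","FR","FL","NL"):
    if k in A: print(k,'scene',onz(a,*A[k],30),end=' ')
    print('side',onz(b,*B[k],30), two(a,A[k],b,B[k]) if k in A else '')
for n,c,box in(("scene",a,(220,130,420,260)),("side",b,(220,150,400,295))):
    for st,ce,px in comps(c,orange,*box,60):
        (cc,wh,an)=cv2.minAreaRect(px.astype(np.float32)); print(n,st,ce,wh,an,onz(c,*ce,53))
        bp=cv2.boxPoints((cc,wh,an)); print(bp)
    dark=lambda h:(h[...,2]<95)&(h[...,1]<110)
    for st,ce,px in comps(c,dark,*box,40): print(n,'dark',st,ce,onz(c,*ce,47))
    # bright hole
E
```

```text
NR scene [ 413.3 -326.2   30. ] side [ 407.7 -336.6   30. ] (array([ 409.2, -330.5,   23.8]), np.float64(7.498521729355339))
FR scene [ 724.8 -279.    30. ] side [ 711.2 -285.4   30. ] (array([ 717.6, -280.7,   20. ]), np.float64(0.852328617029289))
FL scene [625.7 305.3  30. ] side [617.3 303.7  30. ] (array([620.5, 307.9,  24.4]), np.float64(1.4314943378990215))
side [320.1 250.2  30. ] 
scene [279 167  84  16 809] [320.9 174.6] (9.868396759033203, 83.3834228515625) 84.80557250976562 [488.6   0.5  53. ]
[[278.8 173.6]
 [361.8 166. ]
 [362.7 175.8]
 [279.7 183.4]]
scene [305 216  51  30 774] [331.2 231.2] (22.161123275756836, 49.02903366088867) 78.69007110595703 [741.2  10.9  53. ]
[[304.7 224.7]
 [352.8 215. ]
 [357.2 236.8]
 [309.1 246.4]]
scene dark [369 143  16  17 201] [376.1 151.5] [381.2 217.1  47. ]
scene dark [280 177  83  10 114] [318.7 182. ] [517.8  -9.6  47. ]
scene dark [333 194  17   8  79] [341.4 197.2] [595.   61.3  47. ]
scene dark [333 204  18   9  86] [341.  208.9] [646.5  53.9  47. ]
scene dark [354 204  58  14 172] [382.3 210.9] [667.2 190.2  47. ]
scene dark [
[... 626 characters left out ...]
87  61  52 746] [306.2 212.4] (72.8153076171875, 10.74613094329834) 40.23635482788086 [493.7  -2.4  53. ]
[[274.3 192.2]
 [281.2 184. ]
 [336.8 231.1]
 [329.9 239.3]]
side dark [220 150  14  15 165] [226.3 157.7] [438.3 436.9  47. ]
side dark [341 150  59  44 167] [370.9 171.3] [815.4  -6.7  47. ]
side dark [315 179  15   8  71] [321.9 181.9] [636.8  77.8  47. ]
side dark [236 188  17  16 187] [245.  196.3] [376.2 213.4  47. ]
side dark [315 189  15   7  70] [322.1 192.1] [603.2  37.6  47. ]
side dark [277 195  62  47 123] [308.3 221.3] [476.5 -34.8  47. ]
side dark [228 204 127  90 306] [294.1 251.2] [ 359.6 -101.2   47. ]
side dark [349 255  24  29  52] [361.6 269.5] [ 478.4 -302.4   47. ]
```

```bash
python3 -m inch '16 -30 4 1.2; 32 -60 8 2.4; 48 -90 12 3.6; 64 -120 16 4.8; 80 -150 20 6' 
python3 -m inch '16 -30 4 1.2; 32 -60 8 2.4; 48 -90 12 3.6; 64 -120 16 4.8; 80 -150 20 6' -1 20
python3 -m inch '16 -30 4 1.2; 32 -60 8 2.4; 48 -90 12 3.6; 64 -120 16 4.8; 80 -150 20 6' 
python3 -m inch '16 -30 4 1.2; 32 -60 8 2.4; 48 -90 12 3.6; 64 -120 16 4.8; 80 -150 20 6' 
python3 - <<'E'
from h import *
c=robot.capture("wrist");cv2.imwrite("pics/w1.png",c["color"][:,:,::-1]);print(c["cam_to_world"],robot.observe()["time"])
E
```

```text
time: 0.77
position: [235.6, 453.9, 251.5]
ee_rot: [0.0, 0.072, 0.997, 0.0]
ft_force: [0.6, 1.2, 0.6]
width: 1.0
time: 1.18
position: [315.6, 303.9, 271.6]
ee_rot: [0.0, 0.02, 1.0, 0.0]
ft_force: [-0.2, 0.6, -0.3]
width: 0.296
time: 1.6
position: [395.6, 153.8, 291.8]
ee_rot: [0.0, -0.032, 0.999, 0.0]
ft_force: [0.0, 0.9, 0.3]
width: -0.001
time: 2.02
position: [475.6, 3.8, 311.7]
ee_rot: [0.0, -0.084, 0.996, 0.0]
ft_force: [0.4, 0.7, -0.1]
width: -0.003
[[-1.68546445e-01 -9.34226030e-01 -3.14346656e-01  3.95461019e+02]
 [ 9.85693691e-01 -1.59678891e-01 -5.39499630e-02 -9.38891025e+00]
 [ 2.06934305e-04 -3.18942590e-01  9.47774014e-01  4.54837315e+02]
 [ 0.00000000e+00  0.00000000e+00  0.00000000e+00  1.00000000e+00]] 2.0667
```

View pics/w1.png

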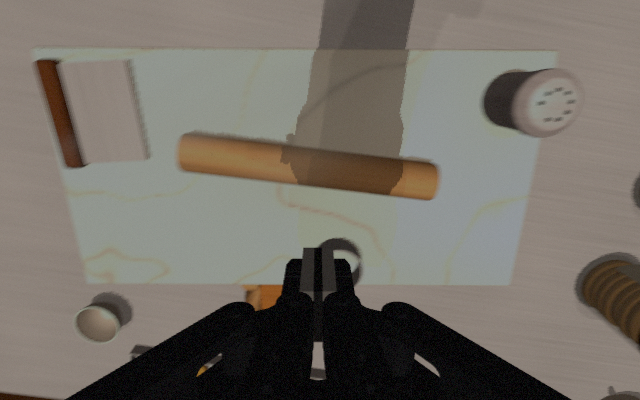

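The wrist view shows all of the slab, with corners near (35,49), (558,50), (512,285) and (87,284). The pin runs from (185,153) to (432,180), and the cutter near (340,262) is partly hidden by the fingers.

```bash
python3 - <<'E'
from h import *
np.set_printoptions(precision=1,suppress=True)
c=robot.capture("wrist")
NR,NL,FL,FR=[onz(c,*p,30) for p in((35,48),(558,49.5),(512,285.5),(86.5,284.5))]
print(NR,NL,FL,FR);print([np.linalg.norm(p-q) for p,q in((NR,NL),(FL,FR),(NR,FR),(NL,FL),(NR,FL),(NL,FR))])
ctr=(NR+NL+FL+FR)/4;v=(NL-NR)+(FL-FR);print(ctr,'yaw',np.degrees(np.arctan2(-v[0],v[1])))
for st,ce,px in comps(c,orange,80,90,530,320,100):
    r=cv2.minAreaRect(px.astype(np.float32));print(st,ce,r,onz(c,*ce,53))
crop(c,150,100,320,210,2.5,"pics/w2.png")
E
```

```text
[ 418.7 -337.2   30. ] [322.2 248.2  30. ] [627.  302.8  30. ] [ 726.2 -293.7   30. ]
[np.float64(593.2681746415973), np.float64(604.7268729916703), np.float64(310.57628894685), np.float64(309.59773843178647), np.float64(673.0710625811527), np.float64(675.8796526014123)]
[523.5 -20.   30. ] yaw 9.400243455087958
[ 186  135  262   63 6517] [308.1 164. ] ((316.4241943359375, 164.12940979003906), (263.07342529296875, 37.26066589355469), 6.869991779327393) [495.  -10.6  53. ]
[248 282  35  29 677] [265.4 293.8] ((265.0, 296.0), (28.0, 34.0), 90.0) [682.7 -39.4  53. ]
```

View pics/w2.png

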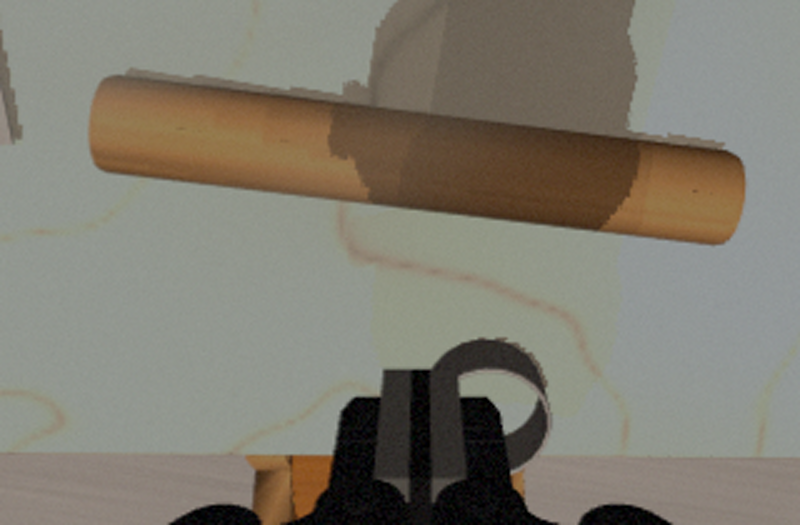

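```bash
python3 -m inch '10 30 0 0; 20 60 0 0; 30 90 0 0; 40 120 0 0; 50 140 0 0' 
python3 -m inch '0 0 0 0; 0 0 0 0; 0 0 0 0; 0 0 0 0; 0 0 0 0'
python3 - <<'E'
from h import *
c=robot.capture("wrist");cv2.imwrite("pics/w3.png",c["color"][:,:,::-1])
E
```

```text
time: 2.53
position: [525.1, 148.7, 311.2]
ee_rot: [-0.0, -0.085, 0.996, 0.0]
ft_force: [0.4, 0.5, -0.4]
width: -0.004
time: 2.95
position: [525.0, 144.6, 311.5]
ee_rot: [0.0, -0.083, 0.997, -0.0]
ft_force: [0.4, -0.4, 0.4]
width: 0.002
```

View pics/w3.png

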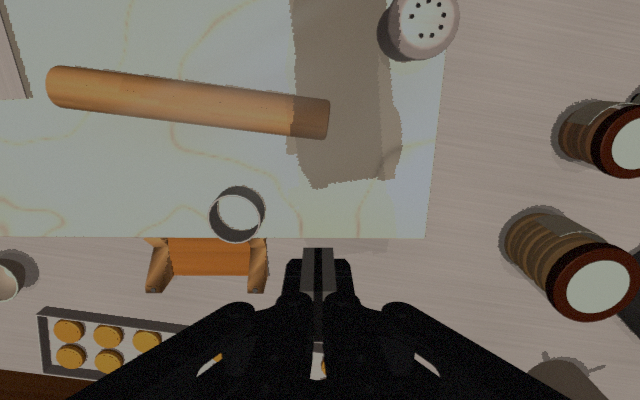

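The cutter is now clear at about (236,214), and the rest's blocks are at about (157,265) and (257,265). The pin runs from (48,88) to (328,118). I'll enlarge this view.

```bash
python3 - <<'E'
from h import *
c=robot.capture("wrist");crop(c,130,170,160,130,5,"pics/w4.png")
crop(c,30,50,320,100,2.5,"pics/w5.png")
E
```

```text
(no output)
```

View pics/w4.png

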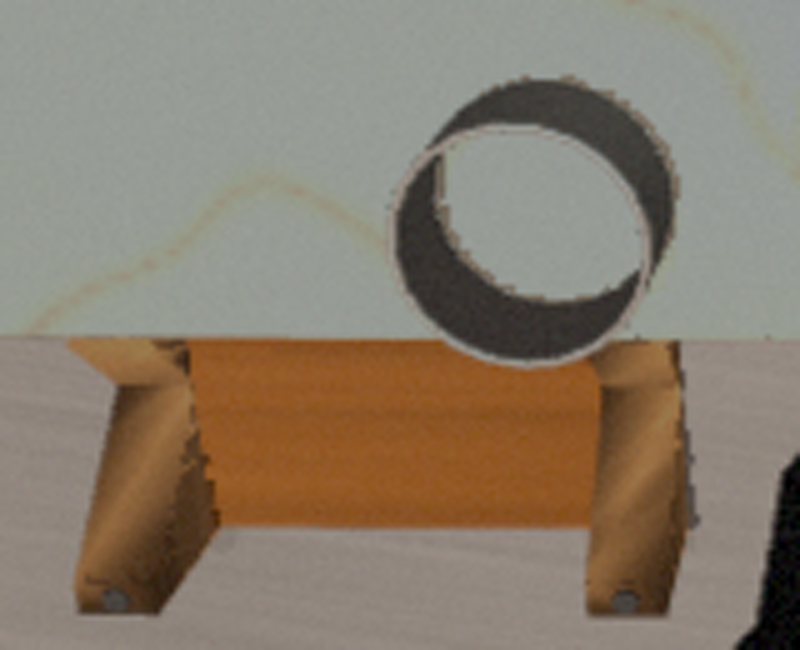

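View pics/w5.png

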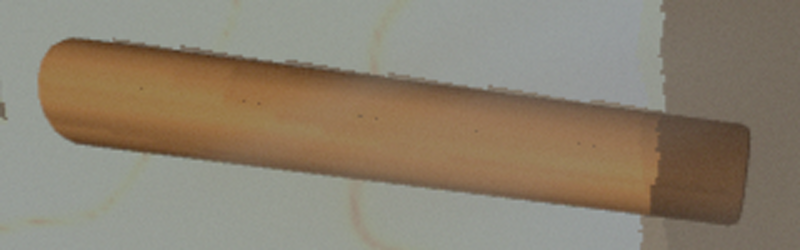

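```bash
python3 - <<'E'
from h import *
np.set_printoptions(precision=1,suppress=True)
c=robot.capture("wrist")
Sc=np.array([523.5,-20,0]);y=np.radians(9.4);ex=np.array([np.cos(y),np.sin(y),0]);ey=np.array([-np.sin(y),np.cos(y),0])
def show(n,p): print(n,p,'slab',(p-Sc)@ex,(p-Sc)@ey)
P=lambda x,yy,k,x0,y0:(x0+x/k-.4,y0+yy/k-.4)
show('FLcorner',onz(c,425.5,238.5,30))
show('cut',onz(c,*P(520,245,5,130,170),65))
for r in((388,245),(652,245),(520,122),(520,366)): show('rim',onz(c,*P(*r,5,130,170),65))
l=onz(c,*P(118,612,5,130,170),44);r=onz(c,*P(628,613,5,130,170),44)
show('rl',l);show('rr',r);show('restmid',(l+r)/2);print(np.linalg.norm(l-r))
l=onz(c,*P(40,92,2.5,30,50),55);r=onz(c,*P(746,172,2.5,30,50),55)
show('pl',l);show('pr',r);show('pm',(l+r)/2);print(np.linalg.norm(l-r),np.degrees(np.arctan2(-(r-l)[0],(r-l)[1])))
E
```

```text
FLcorner [622.  309.5  30. ] slab 150.9921104849019 308.9831417419666
cut [620.4  58.1  65. ] slab 108.35855934058412 61.22516181865343
rim [625.7  26.5  65. ] slab 108.4617792007296 29.17960371312532
rim [615.1  89.7  65. ] slab 108.25533576922716 93.27187210404064
rim [589.   55.3  65. ] slab 76.88733708923462 63.55453854651263
rim [652.9  61.   65. ] slab 140.85506541412158 58.81989759409073
rl [757.5 -45.4  44. ] slab 226.73948122489108 -63.26920524690259
rr [734.4  93.4  44. ] slab 226.61577735276435 77.45159773720992
restmid [746.  24.  44.] slab 226.67762928882772 7.091196245153661
140.72085735647502
pl [ 502.5 -162.    55. ] slab -43.90796202670264 -136.63537551233313
pr [484.8 150.6  55. ] slab -10.360711494282782 174.5907027202598
pm [493.6  -5.7  55. ] slab -27.13433676049271 18.97766360396335
313.0288960947935 3.2478063523136886
```

```bash
python3 -m inch '19 -17 -30 0; 38 -35 -60 0; 57 -52 -90 0; 76 -70 -120 0; 95 -87 -150 0'
python3 -m inch '0 0 -10 0; 0 0 -25 0; 0 0 -40 0; 0 0 -50 0; 0 0 -50 0'
python3 - <<'E'
from h import *
print(robot.observe()["position"])
c=robot.capture("wrist");cv2.imwrite("pics/w6.png",c["color"][:,:,::-1])
c=robot.capture("side");crop(c,260,130,160,110,5,"pics/d6.png")
E
```

```text
time: 3.52
position: [620.9, 57.2, 160.0]
ee_rot: [0.0, -0.084, 0.996, 0.0]
ft_force: [1.8, 0.1, 0.1]
width: -0.002
time: 3.93
position: [619.1, 58.4, 109.5]
ee_rot: [-0.001, -0.084, 0.996, -0.0]
ft_force: [-0.5, 0.9, -0.1]
width: 0.001
[619.08144303  58.37490261 109.50611137]
```

View pics/w6.png

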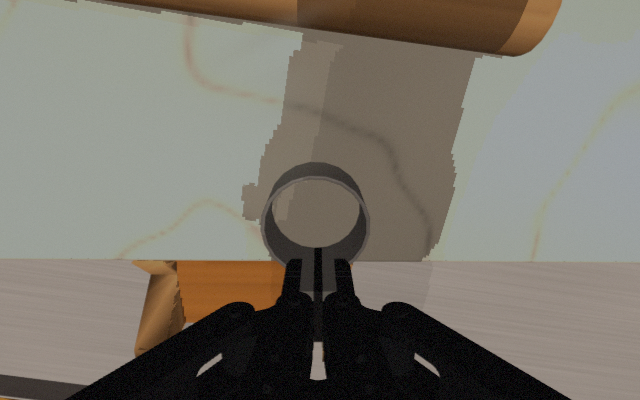

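View pics/d6.png

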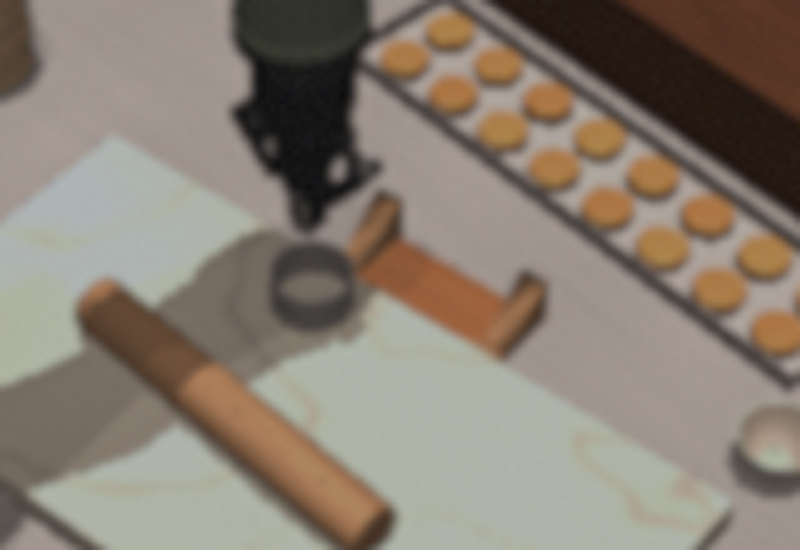

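```bash
python3 - <<'E'
from h import *
c=robot.capture("wrist")
for p in((315.5,223),(262,223),(369,223),(315.5,177),(315,162)): print(p,onz(c,*p,65),onz(c,*p,30))
print("TCP px",proj(c,robot.observe()["position"]))
E
```

```text
(315.5, 223) [620.25511422  57.74881918  65.        ] [635.03250323  60.01990195  30.        ]
(262, 223) [625.57519889  26.4173462   65.        ] [641.33342228  22.91201979  30.        ]
(369, 223) [614.93486066  89.08128681  65.        ] [628.73138416  97.12896214  30.        ]
(315.5, 177) [592.32429953  53.0625581   65.        ] [601.95223979  54.46966102  30.        ]
(315, 162) [583.78521174  51.34595436  65.        ] [591.83884795  52.4365766   30.        ]
TCP px (np.float64(316.4958291264599), np.float64(263.7591042564925))
```

```bash
python3 -m inch '1 0 -15 0; 2 0 -30 0; 2 0 -45 0; 2 0 -58 0; 2 0 -69 0'
python3 -m inch '0 3 0 0; -1 7 0 0; -2 12 0 0; -3 18 0 0; -4 24 0 0'
python3 -m inch '-1 8 0 0; -3 16 0 0; -4 24 0 0; -5 32 0 0; -7 40 0 0'
python3 - <<'E'
from h import *
c=robot.capture("wrist");cv2.imwrite("pics/w7.png",c["color"][:,:,::-1])
E
```

```text
time: 4.5
position: [622.4, 58.6, 42.1]
ee_rot: [0.0, -0.084, 0.996, 0.0]
ft_force: [-0.7, 0.5, 1.4]
width: 0.004
time: 4.92
position: [618.4, 83.3, 43.0]
ee_rot: [0.001, -0.084, 0.996, 0.0]
ft_force: [0.4, -0.4, 0.1]
width: 0.003
time: 5.33
position: [611.1, 123.4, 42.3]
ee_rot: [0.0, -0.084, 0.996, 0.0]
ft_force: [0.5, -0.4, -0.2]
width: -0.001
```

View pics/w7.png

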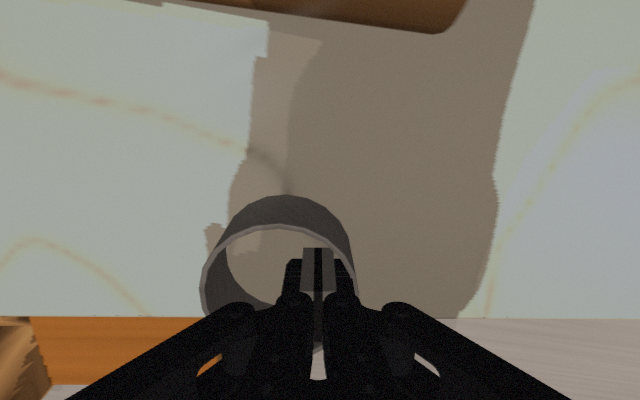

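```bash
python3 -m inch '-2 10 0 0; -3 20 0 0; -5 30 0 0; -6 40 0 0; -8 50 0 0'
python3 -m inch '-2 10 0 0; -3 20 0 0; -5 30 0 0; -6 40 0 0; -8 50 0 0'
python3 -m inch '-2 10 0 0; -3 20 0 0; -5 30 0 0; -6 36 0 0; -6 40 0 0'
python3 -m inch '1 -6 0 0; 2 -12 0 0; 2 -15 15 0; 2 -15 40 0; 2 -15 70 0'
python3 -m inch '0 0 30 0; 0 0 60 0; 0 0 90 0; 0 0 120 0; 0 0 120 0'
python3 - <<'E'
from h import *
c=robot.capture("wrist");cv2.imwrite("pics/w8.png",c["color"][:,:,::-1])
E
```

```text
time: 5.8
position: [603.0, 173.7, 42.3]
ee_rot: [0.0, -0.084, 0.996, 0.0]
ft_force: [1.1, -0.3, -0.3]
width: 0.001
time: 6.22
position: [595.1, 223.5, 42.3]
ee_rot: [0.0, -0.084, 0.996, -0.0]
ft_force: [0.3, -0.6, 0.4]
width: 0.001
time: 6.63
position: [588.8, 263.6, 42.3]
ee_rot: [-0.0, -0.084, 0.996, 0.0]
ft_force: [0.7, -0.8, -0.0]
width: -0.0
time: 7.05
position: [590.8, 245.3, 113.0]
ee_rot: [-0.001, -0.083, 0.997, -0.001]
ft_force: [0.4, -0.2, 0.1]
width: 0.001
time: 7.47
position: [593.5, 246.6, 239.5]
ee_rot: [0.004, -0.083, 0.997, 0.002]
ft_force: [0.1, 0.2, 0.3]
width: -0.0
```

View pics/w8.png

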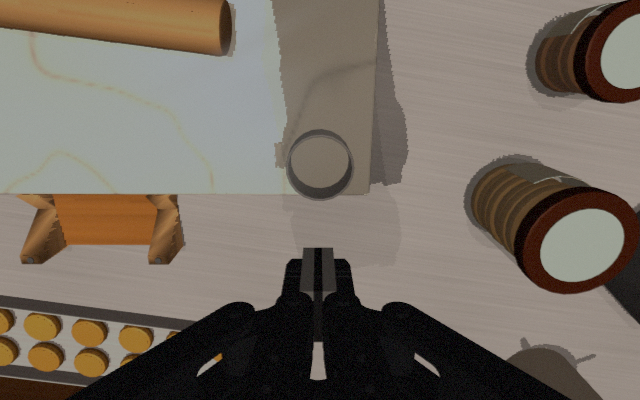

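The cutter is standing upright near the left end, with its rim centred at about (319,165). The slab corner is at (369,193).

```bash
python3 - <<'E'
from h import *
np.set_printoptions(precision=1,suppress=True)
c=robot.capture("wrist");cv2.imwrite("pics/w9.png",c["color"][:,:,::-1])
y=np.radians(9.4);ex=np.array([np.cos(y),np.sin(y),0]);ey=np.array([-np.sin(y),np.cos(y),0])
FL=onz(c,369,194,30);cu=onz(c,319,165,65);print(FL,cu,'slab',155+(cu-FL)@ex,300+(cu-FL)@ey)
for n,p,z in(("pin end top",(222,2),70),("pin bottom",(222,54),40)): 
    q=onz(c,*p,z);print(n,q,155+(q-FL)@ex,300+(q-FL)@ey)
e=onz(c,5,194.5,30);print('edge yaw',np.degrees(np.arctan2(-(FL-e)[0],(FL-e)[1])))
l=onz(c,31,263,44);r=onz(c,164.5,263,44)
m=(l+r)/2;print(m,np.linalg.norm(r-l),155+(m-FL)@ex,300+(m-FL)@ey,np.degrees(np.arctan2(-(r-l)[0],(r-l)[1])))
E
```

```text
[618.9 307.3  30. ] [588.  247.9  65. ] slab 114.79982909940664 246.4487930001538
pin end top [468.9 149.8  70. ] -18.7156507909082 169.12040099356656
pin bottom [506.7 144.9  40. ] 17.75696182276542 158.170807462033
edge yaw 9.588757428848234
[741.6  28.4  44. ] 145.9256800902964 230.52229077928453 4.860817144136263 9.48147293591989
```

View pics/w9.png

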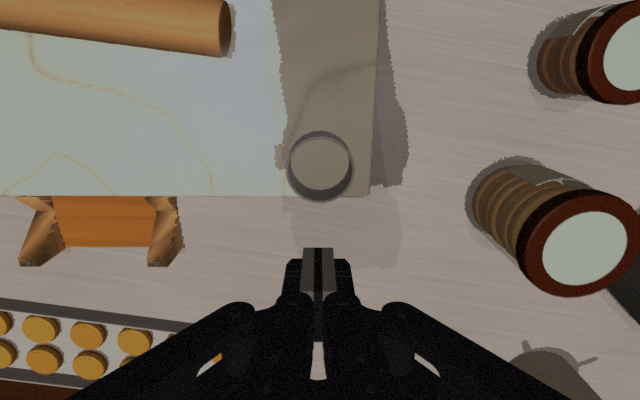

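```bash
python3 -m inch '-17 -26 0 0; -34 -51 0 0; -50 -77 0 0; -67 -102 0 0; -84 -128 0 0' 1
python3 -m inch '-17 -26 0 0; -34 -51 0 0; -50 -77 0 0; -67 -102 0 0; -84 -128 0 0'
python3 -m inch '0 0 -20 0; 0 0 -50 0; 0 0 -80 0; 0 0 -100 0; 0 0 -100 0'
python3 - <<'E'
from h import *
s=robot.observe();print(s["position"],s["width"],s["time"])
c=robot.capture("wrist");cv2.imwrite("pics/w10.png",c["color"][:,:,::-1])
c=robot.capture("side");crop(c,220,130,200,150,4,"pics/d10.png")
c=robot.capture("scene");crop(c,220,110,200,150,4,"pics/s10.png")
E
```

```text
time: 7.98
position: [505.5, 117.6, 231.6]
ee_rot: [-0.001, -0.084, 0.997, -0.0]
ft_force: [0.9, 0.9, -0.5]
width: 0.708
time: 8.4
position: [421.4, -10.1, 231.8]
ee_rot: [-0.001, -0.084, 0.996, -0.0]
ft_force: [1.7, -1.0, 0.1]
width: 0.998
time: 8.82
position: [420.6, -9.3, 129.2]
ee_rot: [-0.003, -0.083, 0.997, -0.0]
ft_force: [-0.3, -0.0, -1.1]
width: 0.999
[420.58247517  -9.31664883 129.16051548] 0.9989893209314736 8.8167
```

View pics/w10.png

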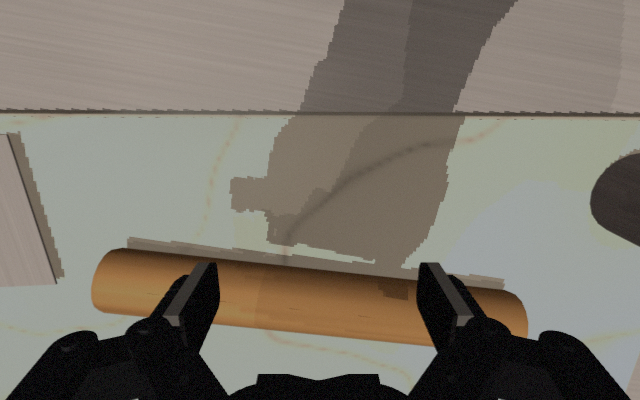

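View pics/s10.png

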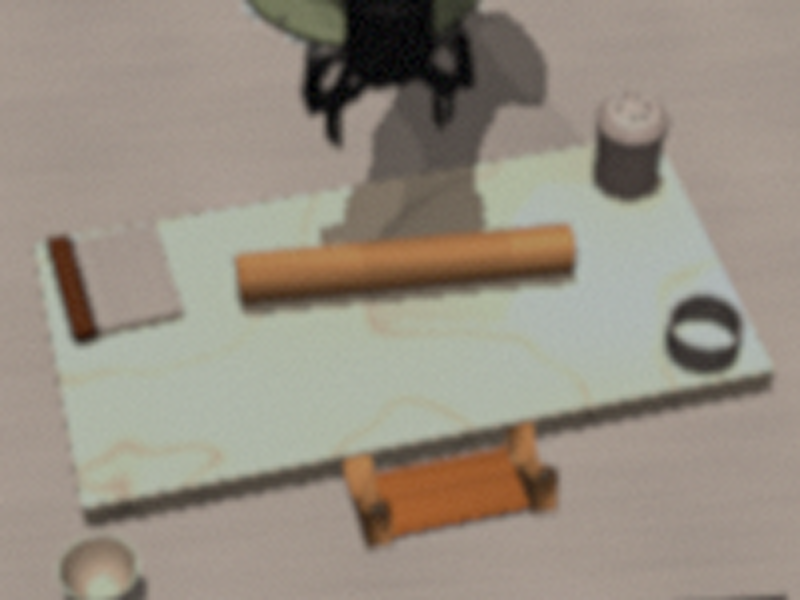

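View pics/d10.png

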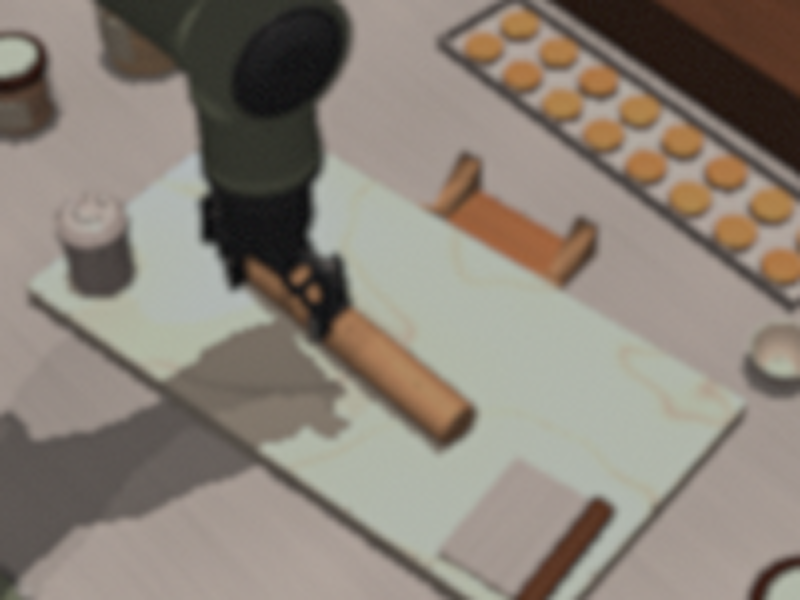

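```bash
python3 - <<'E'
from h import *
np.set_printoptions(precision=1,suppress=True)
c=robot.capture("wrist")
Sc=np.array([515.5,-13.3,0]);y=np.radians(9.45);ex=np.array([np.cos(y),np.sin(y),0]);ey=np.array([-np.sin(y),np.cos(y),0])
S=lambda p:((p-Sc)@ex,(p-Sc)@ey)
p=robot.observe()["position"];print('tcp slab',S(p),'cam',S(c["cam_to_world"][:3,3]),c["cam_to_world"][2,3])
o=c["cam_to_world"][:3,3]
for u,v in((130,249),(310,267.5),(490,288)):
    _,d=ray(c,u,v)
    # tangent plane: find axis offset 23 from ray in slab x-z plane, at z=53
    dx,dz=d@ex,d[2];n=np.array([-dz,dx]);n/=np.linalg.norm(n)
    if n[0]<0:n=-n   # pin is on +x side of ray
    q=onz(c,u,v,53+0); # axis: point at z=53 with perpendicular distance 23
    # n.(a-q)=23, a-q=(t,0)
    t=23/n[0];print('axis slab x',S(q)[0]+t,'y',S(q)[1],'near surf',S(q)[0]+t-23)
print('near edge',S(onz(c,320,113,30)))
E
```

```text
tcp slab (np.float64(-90.01885208504557), np.float64(19.545137740757877)) cam (np.float64(-171.52786040961345), np.float64(19.803025143846625)) 276.1438222030302
axis slab x -29.84499372586538 y -114.41470932736057 near surf -52.84499372586538
axis slab x -14.401095012559598 y 14.523212822493292 near surf -37.401095012559594
axis slab x 3.5412585091703725 y 148.80673989125685 near surf -19.458741490829627
near edge (np.float64(-149.23087734301978), np.float64(21.470917322633714))
```

```bash
python3 -m inch '0 0 -20 0; 0 0 -45 0; 0 0 -68 0; 0 0 -83 0; 0 0 -95 0'
python3 -m inch '5 1 0 0; 10 2 0 0; 15 3 0 0; 19 3 0 0; 23 4 0 0'
python3 - <<'E'
from h import *
s=robot.observe();print(s["position"],s["ft_force"])
c=robot.capture("wrist");cv2.imwrite("pics/w11.png",c["color"][:,:,::-1])
E
```

```text
time: 9.43
position: [423.6, -8.4, 37.2]
ee_rot: [0.0, -0.084, 0.996, 0.0]
ft_force: [0.2, -0.7, -0.4]
width: 0.997
time: 9.85
position: [447.3, -4.4, 38.2]
ee_rot: [0.001, -0.084, 0.996, -0.0]
ft_force: [-0.3, -0.2, -0.7]
width: 1.003
[447.31981827  -4.43535687  38.223373  ] [-0.30466587 -0.18985274 -0.6873091 ]
```

View pics/w11.png

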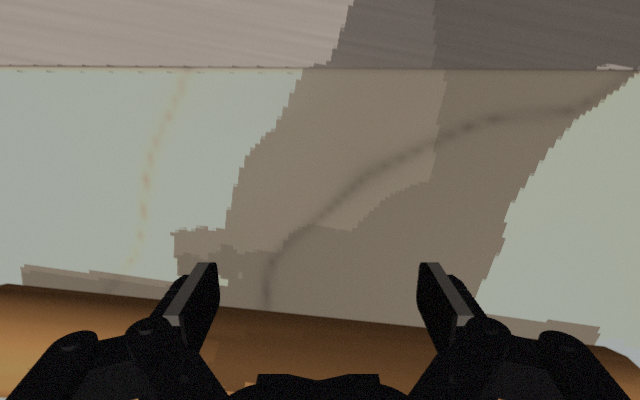

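```bash
python3 -m inch '2 0 -2 0; 4 1 -4 0; 7 1 -6 0; 10 2 -6 0; 14 2 -6 0'
python3 -m inch '5 1 0 0; 10 2 0 0; 15 3 0 0; 20 3 0 0; 25 4 0 0'
python3 - <<'E'
from h import *
c=robot.capture("wrist");cv2.imwrite("pics/w12.png",c["color"][:,:,::-1])
c=robot.capture("scene");crop(c,220,110,200,150,4,"pics/s12.png")
E
```

```text
time: 10.32
position: [460.1, -2.5, 31.1]
ee_rot: [-0.0, -0.084, 0.996, 0.0]
ft_force: [-1.2, -0.6, 0.7]
width: 0.999
time: 10.73
position: [485.7, 1.4, 31.3]
ee_rot: [0.0, -0.084, 0.996, -0.0]
ft_force: [-0.7, 0.1, -0.4]
width: 0.999
```

View pics/w12.png

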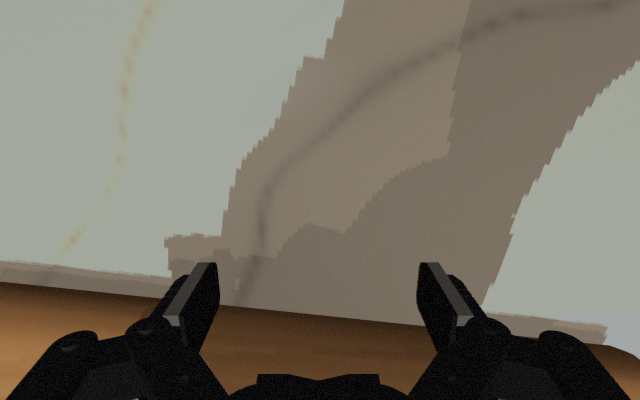

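View pics/s12.png

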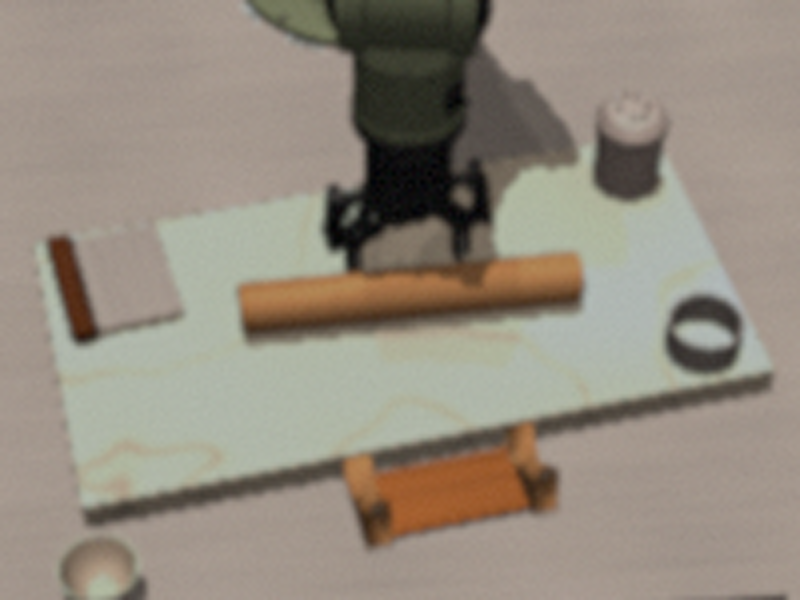

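The pin has rolled about 30 mm but its +y end still leads. I'll back off, move towards the lagging -y end and push there to straighten it.

```bash
python3 -m inch '-8 -1 0 0; -8 -8 0 0; -5 -25 0 0; -2 -44 0 0; 2 -62 0 0'
python3 -m inch '4 0 0 0; 8 1 0 0; 13 2 0 0; 18 3 0 0; 22 4 0 0'
python3 -m inch '3 0 0 0; 6 1 0 0; 6 1 0 0; 6 1 0 0; 6 1 0 0'
python3 - <<'E'
from h import *
c=robot.capture("wrist");cv2.imwrite("pics/w13.png",c["color"][:,:,::-1])
c=robot.capture("scene");crop(c,220,110,200,150,4,"pics/s13.png")
E
```

```text
time: 11.25
position: [486.4, -61.9, 31.4]
ee_rot: [-0.0, -0.084, 0.996, -0.0]
ft_force: [-0.3, 0.3, 0.6]
width: 1.0
time: 11.67
position: [509.6, -55.7, 31.3]
ee_rot: [-0.0, -0.084, 0.996, 0.0]
ft_force: [-1.1, 0.2, -0.4]
width: 1.002
time: 12.08
position: [514.9, -55.6, 31.2]
ee_rot: [-0.0, -0.084, 0.996, -0.0]
ft_force: [0.3, -1.5, -0.6]
width: 0.998
```

View pics/w13.png

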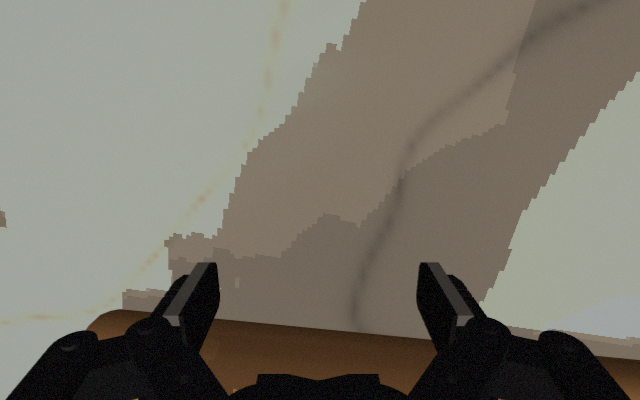

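View pics/s13.png

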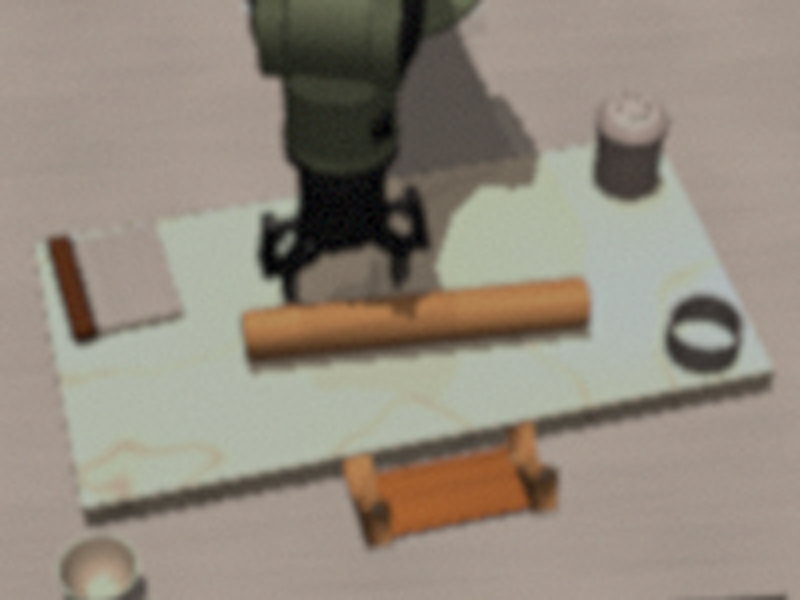

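```bash
cat >> h.py <<'E'
Sc=np.array([515.5,-13.3,0]);_y=np.radians(9.45);ex=np.array([np.cos(_y),np.sin(_y),0]);ey=np.array([-np.sin(_y),np.cos(_y),0])
S=lambda p:np.array([(p-Sc)@ex,(p-Sc)@ey])
def axis(c,u,v):
    _,d=ray(c,u,v);n=np.array([-d[2],d@ex]);n/=np.linalg.norm(n);n*=np.sign(n[0])
    q=S(onz(c,u,v,53));q[0]+=23/n[0];return q
def pinaxis(c,u0,u1,skip=(150,490)):
    hsv=cv2.cvtColor(c["color"],cv2.COLOR_RGB2HSV).astype(int);m=(hsv[...,0]<20)&(hsv[...,1]>120)
    pts=[]
    for u in range(u0,u1,6):
        if skip[0]<u<skip[1] and not 235<u<400: continue
        r=np.where(m[200:,u])[0]
        if len(r): pts.append((u,200+r[0]))
    pts=np.array(pts,np.float32);vx,vy,x0,y0=cv2.fitLine(pts,cv2.DIST_HUBER,0,.01,.01).ravel()
    A,B=[axis(c,u,y0+(u-x0)*vy/vx) for u in(u0,u1)]
    return A,B,np.degrees(np.arctan2(-(B-A)[0],(B-A)[1]))
E
python3 - <<'E'
from h import *
np.set_printoptions(precision=1,suppress=True)
c=robot.capture("wrist");print(pinaxis(c,240,630));s=robot.observe();print(S(s["position"]),s["position"],s["time"])
# left end
print('left end',S(onz(c,88,325,70)))
E
```

```text
(array([ 37.7, -73.8]), array([59.8, 96.4]), np.float64(-7.402657903138146))
[ -7.4 -41.7] [515.  -55.6  31.3] 12.2333
left end [  -3.6 -124.6]
```

```bash
python3 -c "
from h import *
print(robot.observe()['joints'])"
python3 -m inch '-3 0 15 0; -3 0 45 -7; -3 0 80 -14; 0 0 110 -21; 0 0 120 -28'
python3 -m inch '10 14 0 -7; 20 28 0 -14; 30 42 0 -21; 40 56 0 -28; 47 70 0 -35'
python3 -m inch '0 0 0 -7; 0 0 0 -12.5; 0 0 0 -12.5; 0 0 0 -12.5; 0 0 0 -12.5'
python3 - <<'E'
from h import *
s=robot.observe();print(s["joints"],s["position"])
c=robot.capture("wrist");cv2.imwrite("pics/w14.png",c["color"][:,:,::-1]);print(c["cam_to_world"])
c=robot.capture("scene");crop(c,220,110,200,150,4,"pics/s14.png")
E
```

```text
[-0.14093762  0.68135697  0.18295835  2.02132403 -0.26067045  0.46072358
  1.97505361]
time: 12.65
position: [516.7, -55.8, 155.2]
ee_rot: [0.002, 0.163, 0.987, 0.001]
ft_force: [0.4, 0.2, 0.5]
width: 1.003
time: 13.07
position: [562.8, 15.2, 151.4]
ee_rot: [0.0, 0.452, 0.892, 0.0]
ft_force: [-0.2, 0.2, -0.5]
width: 0.999
time: 13.48
position: [562.0, 14.3, 151.3]
ee_rot: [-0.0, 0.542, 0.84, -0.0]
ft_force: [1.3, 0.1, 0.4]
width: 0.996
[-0.5798935   0.62042889  0.65357402  1.86604234 -0.50191823  0.82542411
  0.75816064] [562.00079161  14.29154856 151.3002444 ]
[[ 9.11201932e-01 -3.90501629e-01 -1.31223155e-01  5.28923379e+02]
 [ 4.11959909e-01  8.63946643e-01  2.89629473e-01  8.95151220e+01]
 [ 2.69023060e-04 -3.17969614e-01  9.48100866e-01  2.94462286e+02]
 [ 0.00000000e+00  0.00000000e+00  0.00000000e+00  1.00000000e+00]]
```

View pics/w14.png

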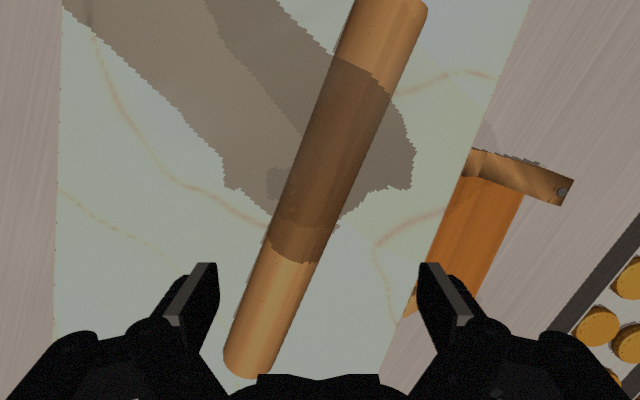

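View pics/s14.png

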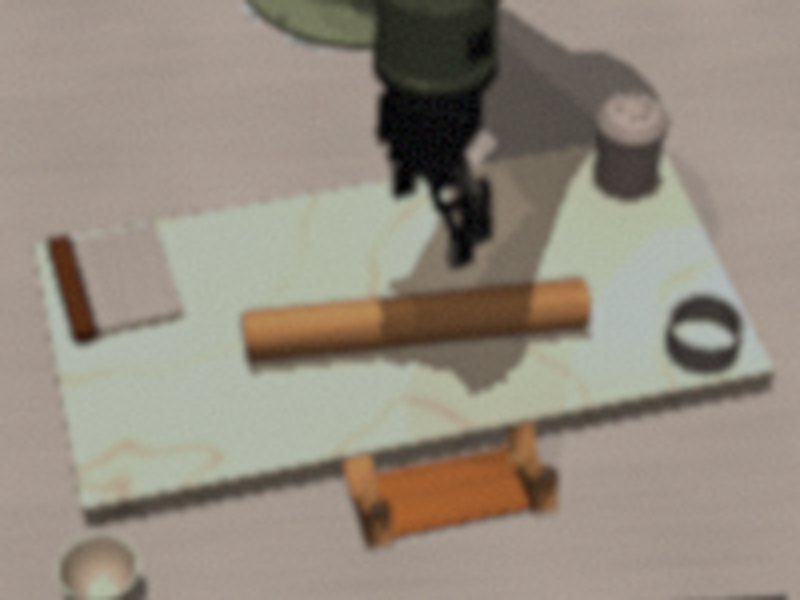

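```bash
python3 - <<'E'
from h import *
np.set_printoptions(precision=1,suppress=True)
c=robot.capture("wrist")
hsv=cv2.cvtColor(c["color"],cv2.COLOR_RGB2HSV).astype(int);m=(hsv[...,0]<20)&(hsv[...,1]>120);m[:,:200]=0;m[:,430:]=0
L=[];R=[]
for v in range(30,340,5):
    r=np.where(m[v])[0]
    if len(r): L.append((r[0],v));R.append((r[-1],v))
def line(p):
    p=np.array(p,np.float32);vx,vy,x0,y0=cv2.fitLine(p,cv2.DIST_HUBER,0,.01,.01).ravel();
    f=lambda v:(x0+(v-y0)*vx/vy,v); return f(30),f(340)
l=line(L);r=line(R);print(l,r)
n=[]
for e in(l,r):
    k=np.cross(ray(c,*e[0])[1],ray(c,*e[1])[1]);n.append(k/np.linalg.norm(k))
print('ang',np.degrees(np.arccos(n[0]@n[1])))
b=n[0]+n[1];o=c["cam_to_world"][:3,3]
def at(y): # world y on z=53
    x=(b@o-b[1]*y-b[2]*53)/b[0];return np.array([x,y,53.])
A,B=at(-100),at(100);print(S(A),S(B),A,B,'rel yaw',np.degrees(np.arctan2(-(S(B)-S(A))[0],(S(B)-S(A))[1])))
d=np.linalg.norm(np.cross((B-A)/np.linalg.norm(B-A),o-A));print('radius',d*np.sin(np.arccos(n[0]@n[1])/2))
P=robot.observe()["position"];print('tcp',S(P),P)
print('y end near',S(onz(c,240,362,60)),'far',S(onz(c,400,-3,70)))
E
```

```text
((np.float32(346.76938), 30), (np.float32(224.14073), 340)) ((np.float32(417.77518), 30), (np.float32(285.18207), 340))
ang 10.148313216748706
[ 35.1 -93.7] [ 58.4 105.1] [ 565.5 -100.    53. ] [555.9 100.   53. ] rel yaw -6.687829836477123
radius 21.501110434043213
tcp [50.5 19.5] [562.1  14.2 151.4]
y end near [  24.7 -138.4] far [ 64.6 154.5]
```

```bash
python3 -m inch '-1 -5 -25 0; -1 -9 -55 0; -1 -9 -85 0; -1 -9 -108 0; -1 -9 -118 0'
python3 -m inch '0 0 0 2; 0 0 -1 5; 0 0 -2 8; 0 0 -2 11; 0 0 -2 14'
python3 - <<'E'
from h import *
s=robot.observe();print(s["moment"])
c=robot.capture("wrist");cv2.imwrite("pics/w15.png",c["color"][:,:,::-1])
E
```

```text
time: 14.05
position: [559.8, 5.2, 30.7]
ee_rot: [-0.001, 0.543, 0.839, -0.001]
ft_force: [0.5, -0.5, -0.4]
width: 1.002
time: 14.47
position: [561.6, 5.3, 32.0]
ee_rot: [0.0, 0.436, 0.9, 0.0]
ft_force: [0.5, -0.4, 0.5]
width: 1.001
[ 0.01382934  0.03407471 -0.00913005]
```

View pics/w15.png

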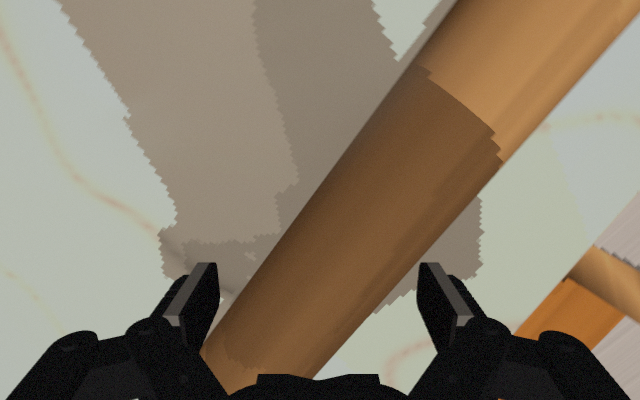

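```bash
python3 -m inch '0 0 0 2; 0 0 0 4; 0 0 0 6; 0 0 0 8; 0 0 0 10'
python3 -m inch '0 0 0 1; 0 0 0 2; 0 0 0 3; 0 0 0 4; 0 0 0 4'
python3 - <<'E'
from h import *
s=robot.observe();print(s["moment"],s["joints"])
c=robot.capture("wrist");cv2.imwrite("pics/w16.png",c["color"][:,:,::-1])
c=robot.capture("scene");crop(c,220,110,200,150,4,"pics/s16.png")
E
```

```text
time: 14.93
position: [561.2, 5.4, 31.5]
ee_rot: [0.0, 0.356, 0.934, 0.0]
ft_force: [-0.6, 0.0, 0.4]
width: 1.002
time: 15.35
position: [561.2, 5.4, 31.3]
ee_rot: [0.0, 0.324, 0.946, 0.0]
ft_force: [-0.3, -0.0, 1.5]
width: 1.004
[ 0.02343214 -0.0394791  -0.12657716] [-0.37510471  0.75497362  0.37237975  1.91532018 -0.4878629   0.56084061
  1.23557544]
```

View pics/w16.png

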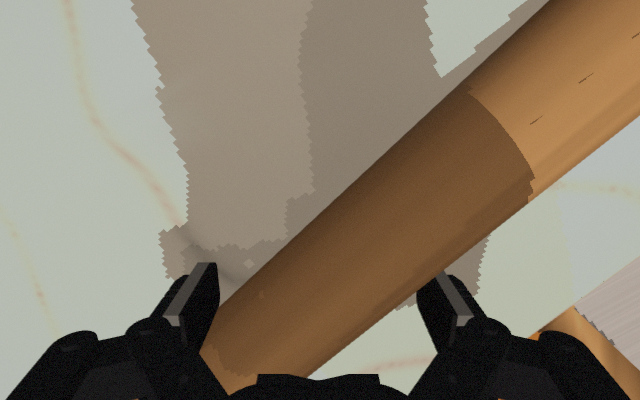

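View pics/s16.png

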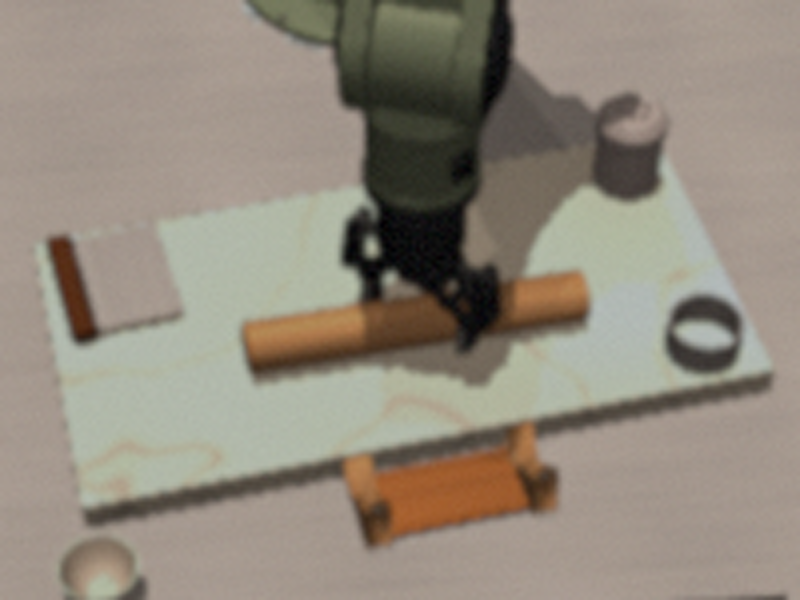

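```bash
cat >> h.py <<'E'
def pin2(c,v0,v1,uL,uR):
    hsv=cv2.cvtColor(c["color"],cv2.COLOR_RGB2HSV).astype(int);m=(hsv[...,0]<20)&(hsv[...,1]>120);m[:,:uL]=0;m[:,uR:]=0
    L=[];R=[]
    for v in range(v0,v1,4):
        r=np.where(m[v])[0]
        if len(r)<5: continue
        if r[0]>uL+2:L.append((r[0],v))
        if r[-1]<uR-3:R.append((r[-1],v))
    n=[]
    for p in(L,R):
        vx,vy,x0,y0=cv2.fitLine(np.array(p,np.float32),cv2.DIST_HUBER,0,.01,.01).ravel()
        k=np.cross(ray(c,x0-100*vx,y0-100*vy)[1],ray(c,x0+100*vx,y0+100*vy)[1]);n.append(k/np.linalg.norm(k))
    if n[0]@n[1]<0:n[1]=-n[1]
    b=n[0]+n[1];o=c["cam_to_world"][:3,3];f=lambda y:np.array([(b@o-b[1]*y-b[2]*53)/b[0],y,53.])
    A,B=S(f(-50)),S(f(50));yaw=np.degrees(np.arctan2(-(B-A)[0],(B-A)[1]))
    return len(L),len(R),A,B,yaw,[np.degrees(np.arctan2(-(B-A)[0],(B-A)[1])) for A,B in [[S(onz(c,0,0,0))]*2]],np.degrees(np.arccos(n[0]@n[1]))
E
python3 - <<'E'
from h import *
c=robot.capture("wrist");r=pin2(c,20,255,215,637);print(r[:5],r[6])
E
```

```text
(59, 34, array([ 46.74587384, -44.98554488]), array([50.84452401, 55.70799684]), np.float64(-2.330892199310965)) 19.358589271223646
```

```bash
python3 -m inch '0 0 0 1; 0 0 0 2; 0 0 0 2.6; 0 0 0 2.6; 0 0 0 2.6'
python3 - <<'E'
from h import *
c=robot.capture("wrist");r=pin2(c,20,255,215,637);print(r[:5],r[6],robot.observe()["moment"])
E
python3 -m inch '0 0 0 -2; 0 0 0 -6; 0 0 0 -10; 0 0 0 -12; 0 0 0 -12'
python3 -m inch '0 0 20 0; 0 0 50 0; 0 0 80 0; 0 0 110 0; 0 0 120 0'
python3 -m inch '0 0 0 0; 0 0 0 0; 0 0 0 0; 0 0 0 0; 0 0 0 0'
python3 - <<'E'
from h import *
c=robot.capture("wrist");cv2.imwrite("pics/w17.png",c["color"][:,:,::-1]);r=pin2(c,20,255,100,500);print(r[:5],r[6],robot.observe()["position"])
E
```

```text
time: 15.92
position: [561.1, 5.4, 31.3]
ee_rot: [-0.0, 0.303, 0.953, -0.0]
ft_force: [0.8, 0.7, -0.5]
width: 1.0
(59, 34, array([ 49.36993904, -45.42230908]), array([48.70123857, 56.06473735]), np.float64(0.37751773307149616)) 19.39922605048698 [-0.01054581  0.01688526 -0.08965475]
time: 16.38
position: [561.1, 5.6, 31.2]
ee_rot: [-0.0, 0.402, 0.916, -0.0]
ft_force: [-0.0, 0.5, 0.1]
width: 1.001
time: 16.8
position: [562.4, 5.2, 155.0]
ee_rot: [0.002, 0.4, 0.916, 0.001]
ft_force: [1.1, -0.8, 1.5]
width: 1.002
time: 17.22
position: [560.7, 5.3, 150.3]
ee_rot: [-0.001, 0.401, 0.916, -0.0]
ft_force: [0.3, -0.0, 0.4]
width: 1.001
(59, 46, array([ 49.7301225 , -45.48226005]), array([49.10633471, 55.99731086]), np.float64(0.3521886919630854)) 10.191105182565433 [560.80269919   5.32537315 150.51723723]
```

View pics/w17.png

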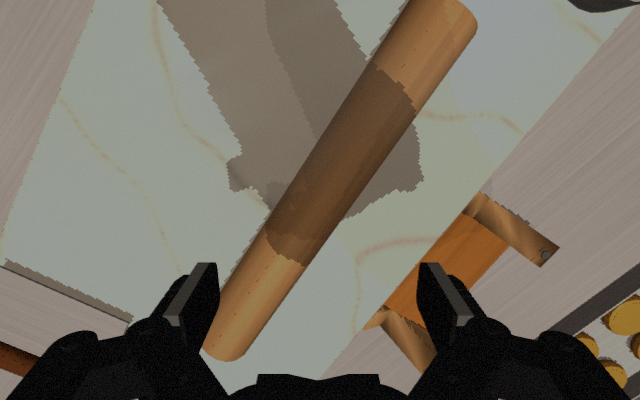

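```bash
python3 -m inch '-12 -2 0 7; -24 -5 0 14; -36 -8 0 21; -48 -10 0 28; -58 -13 0 35'
python3 -m inch '0 0 0 7; 0 0 0 14; 0 0 0 21; 0 0 0 21.7; 0 0 0 21.7'
python3 -m inch '0 0 -25 0; 0 0 -55 0; 0 0 -85 0; 0 0 -108 0; 0 0 -119 0'
python3 - <<'E'
from h import *
s=robot.observe();print(S(s["position"]),s["position"])
c=robot.capture("wrist");cv2.imwrite("pics/w18.png",c["color"][:,:,::-1]);print(pinaxis(c,240,630))
E
```

```text
time: 17.68
position: [502.2, -7.7, 150.9]
ee_rot: [-0.0, 0.104, 0.995, -0.0]
ft_force: [0.4, 0.2, 0.2]
width: 1.001
time: 18.1
position: [503.1, -7.9, 151.1]
ee_rot: [-0.0, -0.081, 0.997, 0.0]
ft_force: [0.1, 0.0, -0.3]
width: 1.003
time: 18.52
position: [501.8, -7.7, 29.6]
ee_rot: [-0.002, -0.08, 0.997, -0.0]
ft_force: [-0.1, 0.4, -0.7]
width: 1.0
[-12.57431203   7.76890046] [501.82077946  -7.70106593  29.59622732]
(array([ 50.21616837, -25.26640777]), array([ 49.20711501, 142.30084091]), np.float64(0.345018497098121))
```

View pics/w18.png

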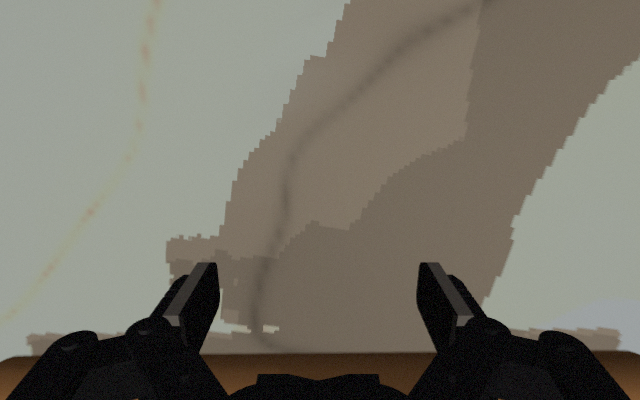

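```bash
python3 -m inch '5 1 0 0; 10 2 0 0; 15 2 0 0; 20 3 0 0; 25 4 0 0'
python3 -m inch '5 1 0 0; 10 2 0 0; 15 2 0 0; 20 3 0 0; 25 4 0 0'
python3 -m inch '5 1 0 0; 10 2 0 0; 15 2 0 0; 20 3 0 0; 25 4 0 0'
python3 - <<'E'
from h import *
s=robot.observe();print(S(s["position"]))
c=robot.capture("wrist");cv2.imwrite("pics/w19.png",c["color"][:,:,::-1]);print(pinaxis(c,240,630))
c=robot.capture("scene");crop(c,220,110,200,150,4,"pics/s19.png")
E
```

```text
time: 18.98
position: [529.2, -3.4, 33.2]
ee_rot: [0.001, -0.082, 0.997, 0.0]
ft_force: [-1.8, -0.1, 0.7]
width: 0.995
time: 19.4
position: [553.6, 0.4, 32.3]
ee_rot: [-0.0, -0.082, 0.997, -0.0]
ft_force: [-1.1, -0.0, -0.0]
width: 0.998
time: 19.82
position: [578.6, 4.4, 32.3]
ee_rot: [-0.0, -0.082, 0.997, -0.0]
ft_force: [0.2, 0.1, 0.8]
width: 1.001
[65.14622807  7.11403513]
(array([101.06633688, -24.65027871]), array([100.18523809, 137.54495637]), np.float64(0.31124678483424))
```

View pics/w19.png

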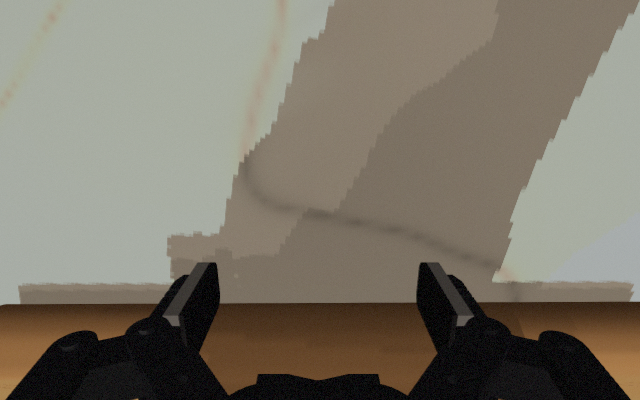

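View pics/s19.png

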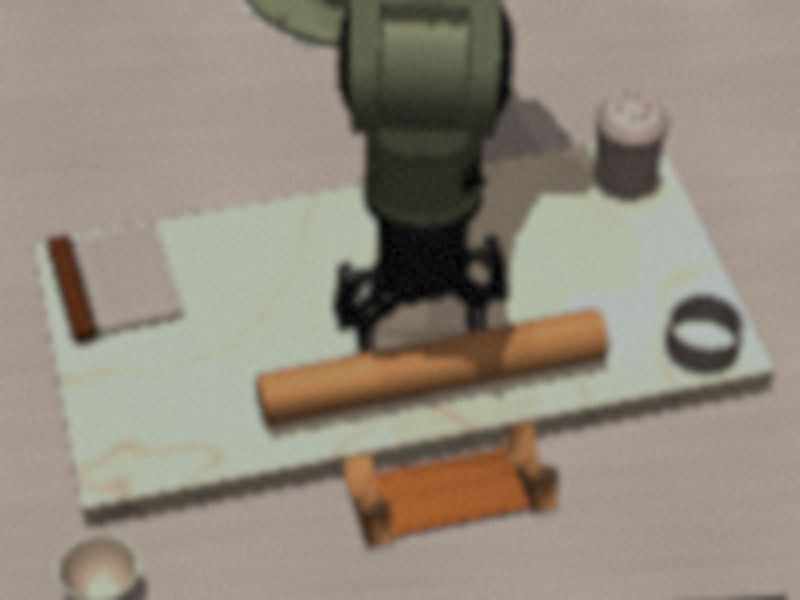

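```bash
python3 -m inch '5 1 0 0; 10 2 0 0; 15 2 0 0; 20 3 0 0; 25 4 0 0'
python3 -m inch '5 1 0 0; 10 2 0 0; 14 2 0 0; 18 3 0 0; 22 4 0 0'
python3 -m inch '3 1 0 0; 6 1 0 0; 9 1 0 0; 12 2 0 0; 15 2 0 0'
python3 - <<'E'
from h import *
s=robot.observe();print(S(s["position"]))
c=robot.capture("scene");crop(c,220,110,200,150,4,"pics/s20.png")
E
```

```text
time: 20.33
position: [603.7, 8.4, 32.3]
ee_rot: [0.0, -0.082, 0.997, -0.0]
ft_force: [0.2, -0.4, 0.5]
width: 0.998
time: 20.75
position: [625.4, 12.4, 32.3]
ee_rot: [-0.0, -0.082, 0.997, -0.0]
ft_force: [-2.2, -0.4, 0.6]
width: 0.999
time: 21.17
position: [640.4, 14.6, 32.3]
ee_rot: [-0.0, -0.082, 0.997, 0.0]
ft_force: [-1.1, -0.6, -0.5]
width: 0.997
[127.77726237   6.98616519]
```

View pics/s20.png

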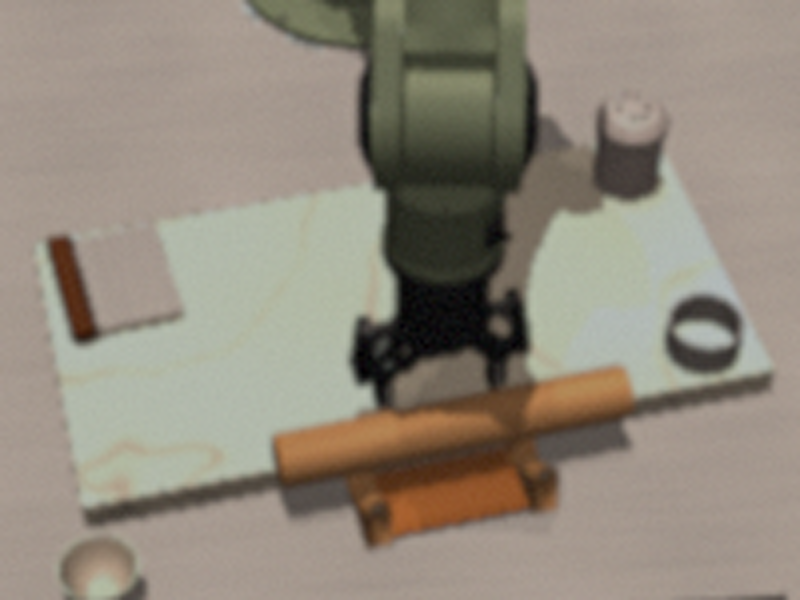

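The pin is straight and over the edge but hasn't dropped yet, so I'll go on slowly.

```bash
python3 -m inch '2 0 0 0; 4 1 0 0; 6 1 0 0; 8 1 0 0; 10 2 0 0'
python3 - <<'E'
from h import *
s=robot.observe();print(S(s["position"]))
c=robot.capture("scene");crop(c,220,110,200,150,4,"pics/s21.png")
c=robot.capture("wrist");cv2.imwrite("pics/w21.png",c["color"][:,:,::-1])
E
```

```text
time: 21.63
position: [650.3, 16.3, 32.3]
ee_rot: [-0.0, -0.082, 0.997, -0.0]
ft_force: [-0.2, 0.0, 0.8]
width: 0.998
[137.84105445   7.01518175]
```

View pics/s21.png

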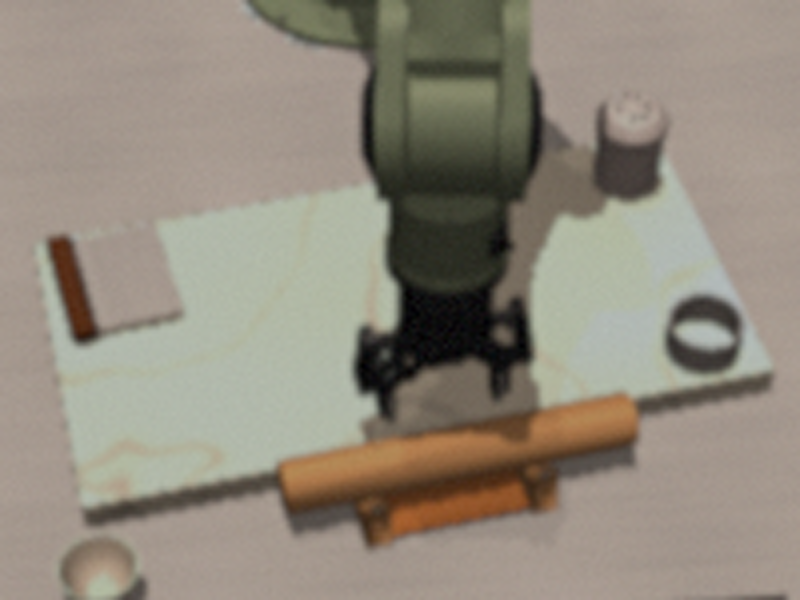

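View pics/w21.png

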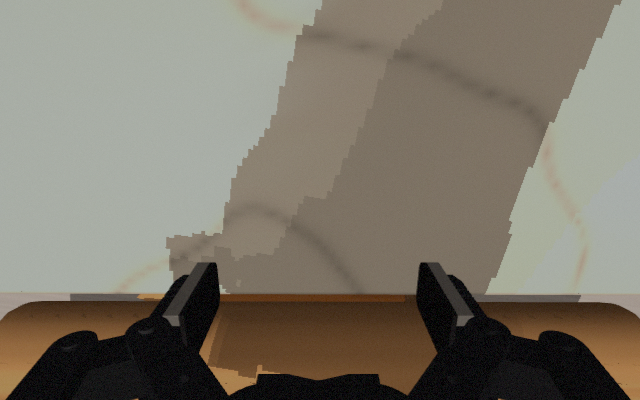

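The pin has dropped into the rest. I'll back away, rise and check.

```bash
python3 -m inch '-6 -1 0 0; -15 -2 0 0; -25 -4 0 0; -35 -6 5 0; -45 -7 15 0'
python3 -m inch '-20 -3 30 0; -40 -6 65 0; -55 -9 100 0; -70 -11 138 0; -80 -13 175 0'
python3 -m inch '-15 -2 25 0; -25 -4 50 0; -25 -4 50 0; -25 -4 50 0; -25 -4 50 0'
python3 - <<'E'
from h import *
np.set_printoptions(precision=1,suppress=True)
c=robot.capture("wrist");cv2.imwrite("pics/w22.png",c["color"][:,:,::-1])
c=robot.capture("side");crop(c,220,130,200,150,4,"pics/d22.png")
E
```

```text
time: 22.15
position: [603.4, 9.0, 46.6]
ee_rot: [-0.001, -0.082, 0.997, -0.0]
ft_force: [-0.2, -0.3, 0.3]
width: 1.002
time: 22.57
position: [522.9, -4.0, 223.8]
ee_rot: [-0.0, -0.082, 0.997, 0.0]
ft_force: [1.2, 0.9, 0.3]
width: 0.995
time: 22.98
position: [499.8, -7.4, 271.8]
ee_rot: [-0.0, -0.082, 0.997, 0.0]
ft_force: [-1.0, 0.3, -0.6]
width: 0.998
```

View pics/w22.png

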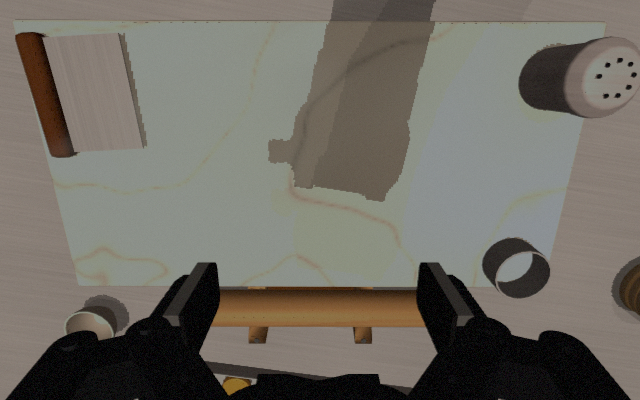

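View pics/d22.png

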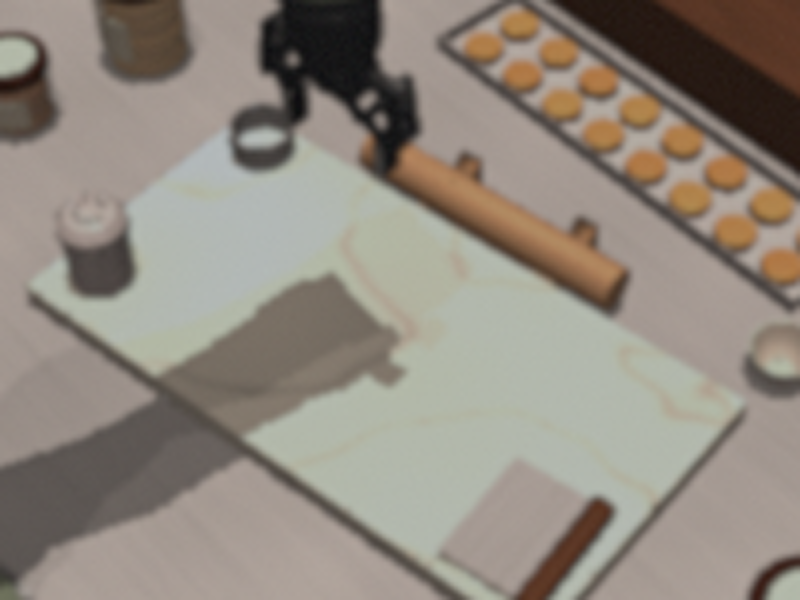

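```bash
python3 - <<'E'
from h import *
np.set_printoptions(precision=1,suppress=True)
c=robot.capture("wrist")
hsv=cv2.cvtColor(c["color"],cv2.COLOR_RGB2HSV).astype(int);m=(hsv[...,0]<20)&(hsv[...,1]>120)
T=[];Bt=[]
for u in list(range(225,410,3)):
    r=np.where(m[270:350,u])[0]
    if len(r): T.append((u,270+r[0])); 
    if len(r) and not(245<u<272 or 350<u<376): Bt.append((u,270+r[-1]))
n=[]
for p in(T,Bt):
    vx,vy,x0,y0=cv2.fitLine(np.array(p,np.float32),cv2.DIST_HUBER,0,.01,.01).ravel();print(x0,y0,np.degrees(np.arctan2(vy,vx)))
    k=np.cross(ray(c,x0-80*vx,y0-80*vy)[1],ray(c,x0+80*vx,y0+80*vy)[1]);k/=np.linalg.norm(k);n.append(k)
b=n[0]+n[1];o=c["cam_to_world"][:3,3];f=lambda y:np.array([(b@o-b[1]*y-b[2]*36.5)/b[0],y,36.5])
A,B=S(f(-40)),S(f(80));print('axis slab',A,B,np.degrees(np.arctan2(-(B-A)[0],(B-A)[1])))
print('far edge',S(onz(c,150,286,30)),S(onz(c,470,287,30)))
print('rest far top',S(onz(c,258,343,44)),S(onz(c,363,343,44)))
print('cutter',S(onz(c,522,272,65)))
s=robot.capture("scene")
l,r=[S(onz(s,220+x/4-.4,110+y/4-.4,36.5)) for x,y in((283,485),(637,418))];print('scene ends',l,r)
l,r=[S(onz(s,220+x/4-.4,110+y/4-.4,44)) for x,y in((375,500),(541,468))];print('scene blocks',l,r)
crop(s,220,110,200,150,4,"pics/s23.png")
E
```

```text
323.68002 288.73547 0.78006375
293.7 326.0 0.0
axis slab [182.1 -57.4] [183.1  64.1] -0.4739273036034974
far edge [ 155.5 -206.2] [157.  204.4]
rest far top [233.  -69.6] [233.   68.4]
cutter [114.1 243.6]
scene ends [ 180.5 -137.7] [185.2 163.9]
scene blocks [219.1 -70.4] [221.1  68.3]
```

View pics/s23.png

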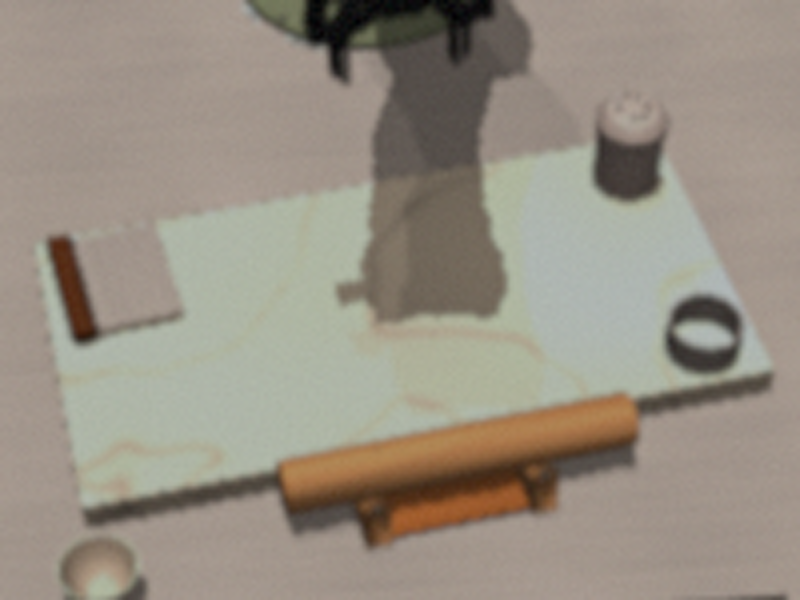

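```bash
python3 -c "
from workcell import robot
print(robot.observe()['time'],robot.finish_job())"
```

```text
the job is handed in; nothing more can be done
23.1833 None
```

The cutter is at the slab's left end and the pin is seated in its rest. I handed the job in at about 23 s; no verdict is reported. I slid the cutter with the shut fingers inside the ring.

The pin lay about 7° off the slab's line, and a push on its lagging end only rolled it along without turning it. I straightened it with a light twist of the open fingers on either side, not gripping it. Then I rolled it over the far edge with both fingers and backed away.

**Last checks**
- **Pin:** its axis is within 1–2 mm of the V's middle, about 0.5° off straight. Its middle is about 13 mm from the rest's, and both ends stick out past the rest.
- **Pin height:** I did not measure this separately; I took it as seated from the pictures and the axis position.
- **Cutter:** flat on the slab, about 244 mm from the slab's middle line.
- **Other things:** the shaker, scraper and bowl look unmoved in the last pictures. I did not measure them, and I did not check the three tubs or the brush.
- **Forces and clearance:** the readings I took showed no more than about 2 N at the tool. In every picture the pin stayed well clear of the cutter.

**Disagreement:** the scene and side cameras differed by up to about 10 mm at the slab's corners. I used the wrist camera instead, which matched the known sizes except for a few millimetres at some edges.

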